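# Balance the serving paddles on the display rail

## Robot

A 7-joint arm with a two-finger parallel gripper is mounted at the origin on the work surface. World frame = base frame: x ahead of the robot, y to its left, z up, the work surface at z = 0. Lengths are in m, angles in degrees, forces in N, time in s.
With the tool pointing down it reaches from about 0.425 to 0.875 m from the base axis. Payload 8.4 kg.
Tool frame: the origin (TCP) lies at the very end of the fingers, on their centre line; the grasp point (between the pads) lies bot.hold_point_z behind it (bot.hold_point_z is the distance from the TCP to the grasp point, in m); z points along the fingers, y is the direction in which the jaws open and shut (so a half turn about z gives the same grasp; the last joint's range is limited). The gripper opens to 85 mm and grips with 20 to 120 N. Pads are 22 mm wide; open, the fingers measure 114 mm over their backs; the gripper's body (76 mm by 85 mm) begins 54 mm behind the grasp point. The pads swing forward as they close: fully open they stand 13 mm farther back than shut.
Start: joints at [65.363, 19.091, 2.286, 83.961, -0.768, 76.965, -3.352], TCP at [0.211, -0.615, 0.231] pointing down, gripper open.
Joint ranges: [-147.57, 147.57], [-21.85, 119.76], [-74.77, 79.35], [14.55, 137.4], [-85.83, 265.84], [4.83, 119.75], [-152.11, 152.11]. Speed limits (degrees/s): [127.2, 127.2, 159.86, 159.86, 180, 180, 180].

## Interface

Orientations are given as [roll, pitch, yaw] about the fixed x, y, z axes, in that order (R = Rz(yaw) Ry(pitch) Rx(roll)).
In Python, from station import bot gives the robot as it stands. Calls block until the motion is done:
- bot.move_ptp(position, orientation): joint-space move of the TCP to a pose.
- bot.move_straight(position, rotation=None, rate=0.15): straight line of the TCP; rotation=None keeps the orientation; rate is the mean speed in m/s.
- bot.move_joints(angles): joint-space move.
- bot.set_gripper(opening, grasp_force=None): finger opening in m; grasp_force is the grip in N (None keeps the last); returns when the fingers have stopped.
- bot.sleep(seconds).
- bot.solve_ik(position, orientation): joint angles nearest the present ones, or None.
- bot.get_image(name): name is "scene" or "top"; returns a dict with "pixels" (400x640x3 uint8, red, green, blue), "fx", "fy", "cx", "cy" (pixels), "world_to_cam" (4x4, takes a point from world to camera coordinates). Camera axes: x right, y down, z forward; pixel columns grow to the right and rows downward; lengths in m; the calibration is good to about 2 mm. A picture is of the moment at which its call begins. There is no depth.
A pose or a line that the arm cannot do raises bot.IKError and nothing moves.
- bot.finish_job(): hands the job in, once; it reports no verdict.
Trained networks look in a picture, given as the dict that the camera call returned (one of the last four; its "shot" number tells which), for a name from the list of things; names that differ only in an ending like _2 or _b are one class to them, and where a whole thing is asked for, a point or a joint stands for the part that bears it (a point fixed in the world has none). Each returns a list of dicts, best first, with "score" (0 to 1); they miss things now and then, are a little off and sometimes report something else, mostly with a low value. They report only what shows in the picture. A call takes as long as a camera call. They do not tell look-alikes from the thing itself.
- bot.boxes_of(target, picture): "bbox" ([left, top, right, bottom] as shares, 0 to 1, of the picture: columns of its width, rows of its height, round what is visible of it).
- bot.regions_of(target, picture): "mask" (400x640 bool, what is visible of it) and "bbox" ([left, top, right, bottom] as shares, 0 to 1, of the picture: columns of its width, rows of its height, round what is visible of it).
Readings, each from a call of its own:
- bot.get_time(): time.
- bot.get_joints(): joint angles.
- bot.get_qd(): joint speeds.
- bot.get_joint_efforts(): joint torques, N m.
- bot.get_ee_pos(): TCP position.
- bot.get_eef_rot(): TCP orientation.
- bot.get_wrist_force(): force on the tool from outside, world axes, zero at the start.
- bot.get_wrist_torque(): the same for the moment, N m.
- bot.get_grip_width(): finger opening in m.
Only numpy, scipy, OpenCV 4.12 (cv2) and the standard library are available. Lean on these libraries where they do the work, as an engineer would, in place of code of your own. Each camera call takes 0.05 s, during which the arm holds its last target. There are 200 camera calls.

## Task

Set up the drinks-corner display: lay every serving paddle on the counter (there are two or three) crosswise over the narrow black rail, at its balance point, so that each one rests level on the rail alone. Only when all of them lie balanced with nothing on them, stand one flat copper tin on each, in the middle of its width and directly over the rail, so that everything still lies level; a tin left over stays on the counter. Leave the mugs, cactus, salt cellar and bowl where they stand.

Things in the scene. Friction and masses are not known exactly. Their poses are not given: they have to be found in the camera images.
- rail_top (a point): Centre of the top face of the fixed black display rail: a straight ridge 340 mm long, 40 mm high over the counter, its flat top only 14 mm wide, on a foot 70 mm wide and 8 mm high. y runs along the rail, x across it (level), z up. It has room for three paddles side by side, about 115 mm from middle to middle.
- paddle_a: Serving paddle 220 x 16 mm thick, 0.4 kg, same both ways up: wooden blade 52 mm wide (x = -110 to +55 mm), its outer 72 mm white stone; handle 26 mm wide (x = 55 to 110 mm). Origin: middle of length, width, thickness; x to the handle end, z normal to the face. Hidden balance point: on the x axis, 15 to 45 mm from the origin towards the stone, different on each paddle. May be absent.
- paddle_b: Serving paddle 220 x 16 mm thick, 0.4 kg, same both ways up: wooden blade 52 mm wide (x = -110 to +55 mm), its outer 72 mm white stone; handle 26 mm wide (x = 55 to 110 mm). Origin: middle of length, width, thickness; x to the handle end, z normal to the face. Hidden balance point: on the x axis, 15 to 45 mm from the origin towards the stone, different on each paddle. May be absent.
- paddle_c: Serving paddle 220 x 16 mm thick, 0.4 kg, same both ways up: wooden blade 52 mm wide (x = -110 to +55 mm), its outer 72 mm white stone; handle 26 mm wide (x = 55 to 110 mm). Origin: middle of length, width, thickness; x to the handle end, z normal to the face. Hidden balance point: on the x axis, 15 to 45 mm from the origin towards the stone, different on each paddle. May be absent.
- tin_a: Flat round copper tin, closed, 60 mm diameter, 20 mm high, about 90 g, the same both ways up; origin at its centre, z along its axis. Starts on the counter in front of the rail.
- tin_b: Flat round copper tin, closed, 60 mm diameter, 20 mm high, about 90 g, the same both ways up; origin at its centre, z along its axis. Starts on the counter in front of the rail.
- tin_c: Flat round copper tin, closed, 60 mm diameter, 20 mm high, about 90 g, the same both ways up; origin at its centre, z along its axis. Starts on the counter in front of the rail.
- mug_a: Copper mug, 76 mm across, 90 mm high, beyond and left of the rail; leave it where it stands. Origin at the centre of its underside.
- mug_b: Copper mug, 76 mm across, 90 mm high, beyond and right of the rail; leave it where it stands. Origin at the centre of its underside.
- cactus: Small cactus in a black pot, 64 mm across, 113 mm high, on the right; leave it where it stands. Origin at the centre of its underside.
- salt: White salt cellar with a wooden top, 48 mm across, 40 mm high, between the rail and the right-hand paddle; leave it where it stands. Origin at the centre of its underside.
- bowl: White bowl, 140 mm across, 50 mm high, on the left; leave it where it stands. Origin at the centre of its underside.
Not all that is in view belongs to the job. What is shaped like the paddle_b but purple is not meant. Leave any red look-alike of the paddle_a alone.

How it is judged:
By the outcome, as a careful person would: the job done as asked, in the order asked, and still so for the second after the job is handed in, with the robot touching nothing.
Of paddle_a, paddle_b, paddle_c only 2 to 3 are there at a start; the rules pass over those that are not, and their reading is None.
At some moment in a run one of paddle_a, paddle_b, paddle_c may be knocked a few centimetres aside while the robot is not near it.
Once in a run the grip may slacken for a moment while it holds something.
It also fails if it takes over 210 s, if anything falls off the work surface, if the arm or the gripper's body presses on something with over 40 N, if the wrist force passes 120 N, or if a joint passes its speed limit or range.

## Working session

There is one attempt and no reset: what is moved stays moved. The work goes in short steps, each a Python script; the robot and the scene stay as the last script left them, time stands still between calls to the robot, and variables do not carry over. Pictures are saved under pics/ and viewed, about 12 in all and at most 16, crops included, and the job is handed in when it is done.

```bash
ls; mkdir -p pics
python3 - <<'E'
from station import bot
import cv2,numpy as np
for n in("top","scene"):
    p=bot.get_image(n); cv2.imwrite(f"pics/{n}0.png",p["pixels"][:,:,::-1])
    print(n,p["fx"],p["fy"],p["cx"],p["cy"],np.round(p["world_to_cam"],4).tolist())
    for t in("paddle_a","tin_a","salt","rail_top"):
        try:
            for r in bot.boxes_of(t,p): print(t,round(r["score"],2),np.round(np.array(r["bbox"])*[640,400,640,400]))
        except Exception as e: print(t,e)
print(bot.hold_point_z,bot.get_time(),bot.get_eef_rot())
E
```

```text
pics
top 386.7927404389641 386.7927404389641 328.02990147042607 198.91554208968307 [[-0.0106, -0.9999, -0.0081, 0.0299], [-0.9957, 0.0113, -0.0917, 0.4746], [0.0918, 0.007, -0.9958, 1.2399], [0.0, 0.0, 0.0, 1.0]]
paddle_a 0.91 [426. 267. 494. 299.]
paddle_a 0.88 [241. 171. 261. 242.]
paddle_a 0.86 [215. 260. 269. 319.]
paddle_a 0.8 [439. 172. 463. 233.]
tin_a 0.76 [322. 202. 340. 216.]
tin_a 0.75 [282. 205. 303. 221.]
tin_a 0.68 [364. 197. 382. 216.]
salt 0.51 [404. 187. 423. 200.]
salt 0.42 [321. 201. 340. 222.]
rail_top 0.81 [295. 126. 399. 155.]
rail_top 0.42 [285. 205. 305. 222.]
scene 479.0575145660892 479.0575145660892 314.2551161348145 208.9665700130336 [[-0.7762, 0.6305, -0.0072, 0.3542], [0.3955, 0.478, -0.7843, -0.1439], [-0.491, -0.6116, -0.6204, 1.993], [0.0, 0.0, 0.0, 1.0]]
0.0187 0.5 [-1.79993172e+02  1.08063467e-03  1.89507946e+01]
```

View pics/top0.png

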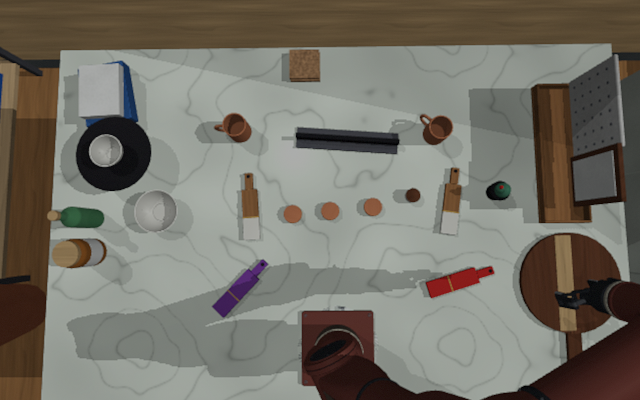

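View pics/scene0.png

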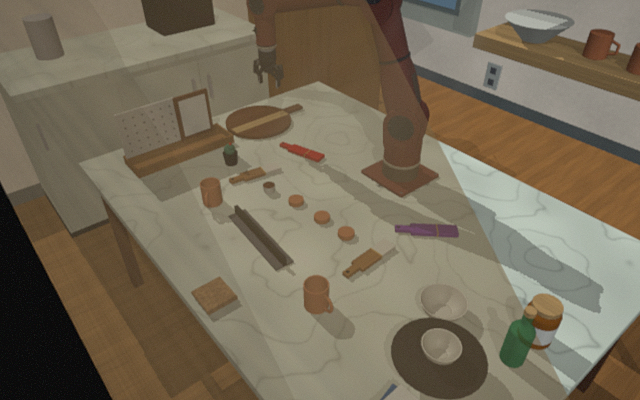

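The top view shows four paddle-shaped things:
- wooden with white stone at (250,205)
- wooden with white stone at (452,200)
- purple at (241,288)
- red at (459,282)

The two wooden ones fit the description; purple and red are to be left alone. Tins are at (292,213), (330,211) and (373,207), the salt cellar at (413,195) and the rail at (347,140). Next I'll rectify the view to measure poses and confirm the paddles in an enlarged crop.

```bash
cat > h.py <<'E'
from station import bot
import cv2,numpy as np
def P(p):
    K=np.array([[p["fx"],0,p["cx"]],[0,p["fy"],p["cy"]],[0,0,1]]); return K@np.array(p["world_to_cam"])[:3]
def back(p,uv,z):  # pixels -> world xy on plane z
    M=P(p); H=np.linalg.inv(np.c_[M[:,0],M[:,1],M[:,2]*z+M[:,3]])
    return cv2.perspectiveTransform(np.float64(uv).reshape(-1,1,2),H)[:,0]
def proj(p,X):
    q=P(p)@np.append(X,1); return q[:2]/q[2]
def ortho(p,z,x0,x1,y0,y1,s=1000): # image: up=+x, left=+y, s px/m
    M=P(p); H=np.c_[M[:,0],M[:,1],M[:,2]*z+M[:,3]]
    A=np.array([[0,-1/s,x1],[-1/s,0,y1],[0,0,1]])
    return cv2.warpPerspective(p["pixels"],H@A,(int((y1-y0)*s),int((x1-x0)*s)),flags=cv2.INTER_CUBIC|cv2.WARP_INVERSE_MAP)
def masks(p,t,z):
    out=[]
    for r in bot.regions_of(t,p):
        c=max(cv2.findContours(r["mask"].astype(np.uint8),cv2.RETR_EXTERNAL,cv2.CHAIN_APPROX_NONE)[0],key=len)
        ys,xs=np.nonzero(r["mask"]); w=back(p,np.c_[xs,ys],z); px=p["pixels"][ys,xs].astype(float)
        out.append(dict(score=r["score"],uv=(xs.mean(),ys.mean()),w=w,px=px,c=w.mean(0),rect=cv2.minAreaRect((w*1000).astype(np.float32))))
    return out
E
python3 - <<'E'
from h import *
p=bot.get_image("top")
for t,z in(("paddle_a",.012),("tin_a",.015),("salt",.02),("rail_top",.04),("mug_a",.05),("cactus",.06),("bowl",.04)):
    for m in masks(p,t,z): print(t,round(m["score"],2),np.round(m["uv"]),np.round(m["c"],4),np.round(m["rect"][0]),np.round(m["rect"][1]),round(m["rect"][2],1),np.round(m["px"].mean(0)))
a=ortho(p,.016,.30,.60,-.38,.32,1100)
b=ortho(p,.04,.48,.66,-.2,.22,1833)
cv2.imwrite("pics/ortA.png",a[:,:,::-1]); cv2.imwrite("pics/ortB.png",b[:,:,::-1]);print(a.shape,b.shape)
E
```

```text
paddle_a 0.88 [239. 289.] [0.1888 0.314 ] [196. 307.] [ 53. 224.] 46.2 [71. 39. 92.]
paddle_a 0.87 [451. 203.] [ 0.4569 -0.3792] [ 468. -382.] [ 58. 222.] 80.8 [123. 106.  88.]
paddle_a 0.81 [250. 209.] [0.4451 0.2801] [458. 280.] [221.  58.] 2.2 [128. 111.  92.]
paddle_a 0.62 [457. 280.] [ 0.2082 -0.3866] [ 212. -397.] [ 56. 225.] 17.5 [130.  33.  31.]
tin_a 0.83 [330. 210.] [0.4382 0.0178] [437.  17.] [56. 56.] 89.4 [138.  91.  65.]
tin_a 0.79 [373. 206.] [ 0.4502 -0.1223] [ 451. -122.] [59. 59.] 89.3 [137.  95.  71.]
tin_a 0.66 [236. 127.] [0.7204 0.3304] [724. 330.] [117.  85.] 57.0 [88. 57. 41.]
tin_a 0.48 [293. 213.] [0.4293 0.1401] [429. 140.] [59. 56.] 89.4 [137.  91.  66.]
salt 0.62 [413. 194.] [ 0.4878 -0.2529] [ 488. -253.] [46. 46.] 88.3 [73. 53. 41.]
rail_top 0.61 [348. 140.] [ 0.6659 -0.0419] [667. -40.] [337.  73.] 85.9 [43. 44. 48.]
rail_top 0.4 [293. 213.] [0.4285 0.1374] [429. 137.] [51. 51.] 89.4 [138.  90.  63.]
mug_a 0.88 [437. 128.] [ 0.6981 -0.3297] [ 696. -329.] [106.  99.] 89.2 [81. 54. 40.]
mug_a 0.84 [235. 127.] [0.7115 0.3231] [707. 323.] [106.  92.] 45.7 [90. 60. 44.]
cactus 0.63 [499. 190.] [ 0.4922 -0.5162] [ 490. -517.] [64. 75.] 43.0 [33. 45. 39.]
bowl 0.76 [156. 210.] [0.4426 0.5785] [443. 578.] [137. 134.] 45.7 [140. 141. 136.]
bowl 0.62 [235. 127.] [0.7142 0.3258] [719. 325.] [116.  83.] 60.2 [89. 58. 42.]
bowl 0.48 [250. 209.] [0.4443 0.2743] [454. 275.] [213.  52.] 3.7 [127. 108.  89.]
(330, 770, 3) (329, 769, 3)
```

Run:
```python
from h import *
p=bot.get_image("top")
a=ortho(p,.016,.33,.60,-.45,.35,1000)
b=ortho(p,.04,.60,.74,-.24,.16,2000)
cv2.imwrite("pics/AB.png",np.vstack([a,b])[:,:,::-1]); print(a.shape,b.shape)
```

```text
(269, 800, 3) (280, 800, 3)
```

View pics/AB.png

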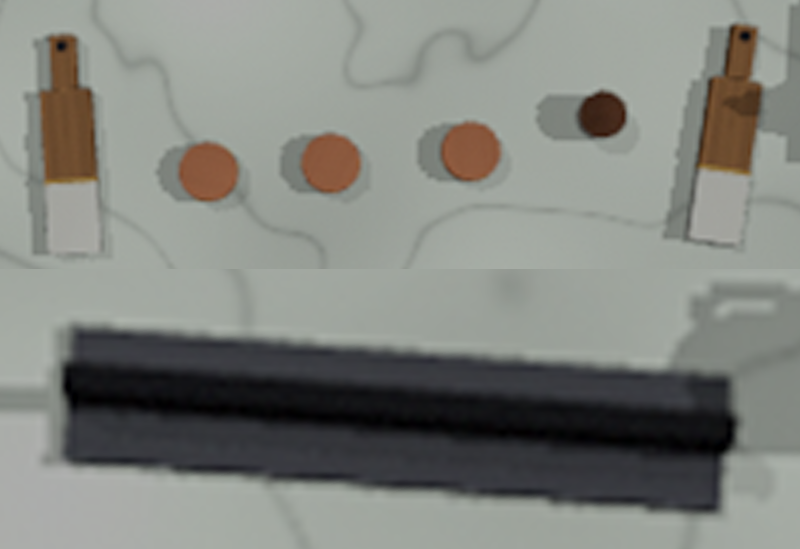

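Confirmed by the crop: both wooden paddles have a stone end towards the robot, at (70,145) and (728,135) in the upper panel. The rail's black top runs (65,381) to (730,432) in the lower panel. I'll start with the left paddle: grasp, lift and weigh the balance point by wrist torque.

```bash
cat >> h.py <<'E'
def down(x,y,z,yaw): return [x,y,z],[180,0,yaw]
def grasp_lift(c,yaw,d=-.030,zt=.001,up=.13):
    u=np.array([np.cos(np.radians(yaw)),np.sin(np.radians(yaw))]); g=np.array(c)+d*u
    bot.set_gripper(.085,80); bot.move_ptp(*down(*g,.12,yaw))
    f0=np.array(bot.get_wrist_force()); t0=np.array(bot.get_wrist_torque())
    bot.move_straight([*g,zt],rate=.12); bot.set_gripper(.03,80); print("width",bot.get_grip_width())
    bot.move_straight([*g,up],rate=.1); bot.sleep(.5); weigh(u,f0,t0)
def weigh(u,f0,t0):
    F=[];T=[]
    for _ in range(8): F.append(bot.get_wrist_force());T.append(bot.get_wrist_torque());bot.sleep(.05)
    F=np.array(F)-f0;T=np.array(T)-t0; print("F",F.mean(0).round(2),F.std(0).round(2),"T",T.mean(0).round(4),T.std(0).round(4))
    F=F.mean(0);T=T.mean(0); r=np.array([-T[1]/F[2],T[0]/F[2]]); print("com from grasp: along",(r@u).round(4),"across",(r@[-u[1],u[0]]).round(4),"w",bot.get_grip_width())
E
python3 - <<'E'
from h import *
p=bot.get_image("top")
b=ortho(p,.04,.60,.74,-.24,.16,2000).max(2)
m=(b<30).astype(np.uint8); n,l,s,ce=cv2.connectedComponentsWithStats(m); k=1+s[1:,4].argmax()
ys,xs=np.nonzero(l==k); w=np.c_[.74-ys/2000,.16-xs/2000].astype(np.float32)
print("rail",cv2.minAreaRect(w*1000),w.mean(0), "cam",-np.array(p["world_to_cam"])[:3,:3].T@np.array(p["world_to_cam"])[:3,3])
for q in masks(p,"paddle_a",.012): print(q["c"].round(4))
grasp_lift((.455,.282),2.6)
p=bot.get_image("top"); s=bot.get_image("scene")
a=ortho(p,.016,.33,.60,-.45,.35,1000)
cv2.imwrite("pics/l1.png",np.vstack([a,np.pad(s["pixels"][100:350],((0,0),(0,160),(0,0)))])[:,:,::-1]); print(bot.get_time(),bot.get_joints())
E
```

```text
rail ((668.651611328125, -39.10540771484375), (334.7869567871094, 22.673059463500977), 85.7801742553711) [ 0.66884196 -0.04036482] cam [0.35901373 0.01577837 1.27843367]
[ 0.2083 -0.3873]
[0.1887 0.3123]
[0.4453 0.2798]
[ 0.4577 -0.3791]
width 0.05015444311240338
F [-0.44 -0.13 -3.8 ] [0.31 0.67 0.44] T [-0.0004 -0.0705 -0.022 ] [0.0294 0.0295 0.0422]
com from grasp: along -0.0185 across 0.001 w 0.04972934126100761
8.5167 [  17.9578752    17.61571903  -64.01641545  108.10254606   17.46716409
   65.02571457 -139.92399642]
```

View pics/l1.png

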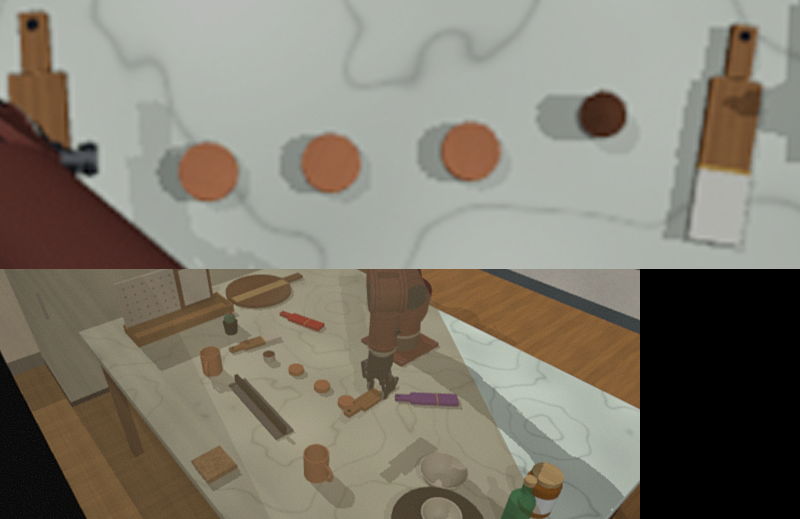

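```bash
cat >> h.py <<'E'
def avg(n=80):
    F=[];T=[]
    for _ in range(n): F.append(bot.get_wrist_force());T.append(bot.get_wrist_torque());bot.sleep(.02)
    return np.mean(F,0),np.mean(T,0),np.std(T,0)/n**.5
E
python3 - <<'E'
from h import *
F,T,e=avg(); print(F.round(2),T.round(4),e.round(4))
u=np.array([np.cos(np.radians(2.6)),np.sin(np.radians(2.6))]); r=np.array([T[1],-T[0]])/3.92; print(r@u, r@[-u[1],u[0]],bot.get_time(),bot.get_ee_pos(),bot.get_eef_rot())
E
```

```text
[ 0.06 -0.05 -3.91] [-0.0035 -0.0156 -0.0053] [0.0032 0.0037 0.0028]
-0.003943332462715948 0.001065583232506758 9.85 [0.425031   0.28063309 0.13000018] [-1.79999068e+02  1.47989711e-03  2.59751535e+00]
```

```bash
cat >> h.py <<'E'
RC=np.array([.6725,-.039]); RY=-4.3
UX=np.array([np.cos(np.radians(RY)),np.sin(np.radians(RY))]); UY=np.array([-UX[1],UX[0]])
def lower(xy,z0,zmin,w,lift=.12):
    bot.move_straight([*xy,z0],rate=.08); z=z0
    while z>zmin:
        f=avg(12)[0][2]
        if f>-w+2.0: break
        z-=.0005; bot.move_straight([*xy,z],rate=.02)
    print("contact z",round(z,4),"Fz",f.round(2),"w",bot.get_grip_width())
def snap(name):
    p=bot.get_image("top"); s=bot.get_image("scene")
    a=ortho(p,.05,.52,.82,-.24,.16,1000)
    b=cv2.resize(s["pixels"][140:300,180:380],None,fx=2,fy=2,interpolation=cv2.INTER_CUBIC)
    h=max(a.shape[0],b.shape[0]); f=lambda i:np.pad(i,((0,h-i.shape[0]),(0,0),(0,0)))
    cv2.imwrite(f"pics/{name}.png",np.hstack([f(a),f(b)])[:,:,::-1]); return p
E
python3 - <<'E'
from h import *
xy=RC+.085*UY+.004*UX
bot.move_ptp(*down(*xy,.13,RY)); print("w",bot.get_grip_width())
F,T,e=avg(40); r=np.array([T[1],-T[0]])/3.92; print(F.round(2),r@UX,r@UY)
lower(xy,.043,.0395,3.9)
F,T,e=avg(30); print("in contact",F.round(2),T.round(4))
bot.set_gripper(.075); bot.sleep(.3)
bot.move_straight([*xy,.15],rate=.1); F,T,e=avg(40); print("empty",F.round(2),T.round(4))
bot.move_ptp(*down(.45,-.25,.25,-7.6)); snap("p1"); print(bot.get_time())
E
```

```text
w 0.05013282869480683
[-0.03 -0.12 -3.74] -0.0017901981394627506 -0.0009334934038151413
contact z 0.0415 Fz 4.98 w 0.0498963202801189
in contact [-3.13 -0.96  5.56] [-0.2652  0.725  -0.0032]
empty [0.13 0.   0.07] [0.0052 0.0032 0.0045]
19.2417
```

View pics/p1.png

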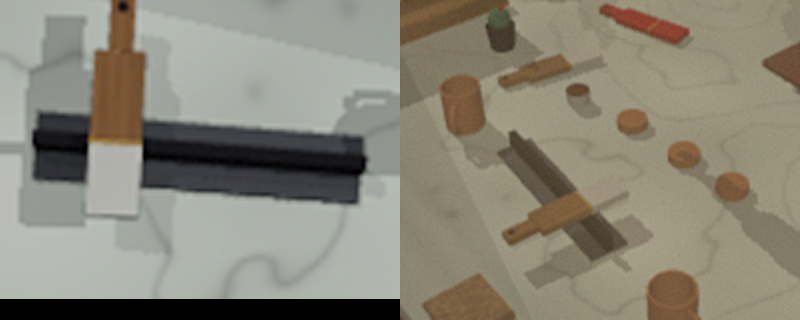

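The left paddle lies level on the rail: blade at (117,130) in the left panel, shadow even in the right panel. Now the right paddle.

Run:
```python
from h import *
bot.move_ptp(*down(.5,-.1,.3,-7.6))
p=bot.get_image("top")
for q in masks(p,"paddle_a",.012): print(q["c"].round(4),q["score"])
ok=[q for q in masks(p,"paddle_a",.012) if np.hypot(*(q["c"]-[.4577,-.3791]))<.006]
if ok:
    grasp_lift((.466,-.3795),-7.6)
    F,T,e=avg(); u=np.array([np.cos(np.radians(-7.6)),np.sin(np.radians(-7.6))]); r=np.array([T[1],-T[0]])/3.92
    print(F.round(2),"along",r@u,"across",r@[-u[1],u[0]],"w",bot.get_grip_width())
print(bot.get_time())
```

```text
[0.1902 0.3122] 0.69
[ 0.2133 -0.4055] 0.58
[0.7134 0.0427] 0.57
20.0917
```

Run:
```python
from h import *
bot.move_ptp(*down(.5,.2,.3,-7.6))
p=bot.get_image("top")
for q in masks(p,"paddle_a",.012): print(q["c"].round(4),q["score"],q["rect"])
a=ortho(p,.016,.30,.62,-.55,-.15,1500); cv2.imwrite("pics/r1.png",a[:,:,::-1])
```

```text
[0.1827 0.3204] 0.88 ((187.8050537109375, 314.65533447265625), (53.08523178100586, 197.373779296875), 46.23137664794922)
[ 0.2083 -0.387 ] 0.65 ((210.05654907226562, -399.0390930175781), (57.47272491455078, 225.11209106445312), 15.950279235839844)
[0.7132 0.0429] 0.6 ((725.1953125, 42.611854553222656), (53.9535026550293, 227.29693603515625), 87.12631225585938)
[ 0.4585 -0.3797] 0.57 ((468.0128173828125, -381.5364685058594), (54.55556869506836, 214.67678833007812), 82.30904388427734)
```

View pics/r1.png

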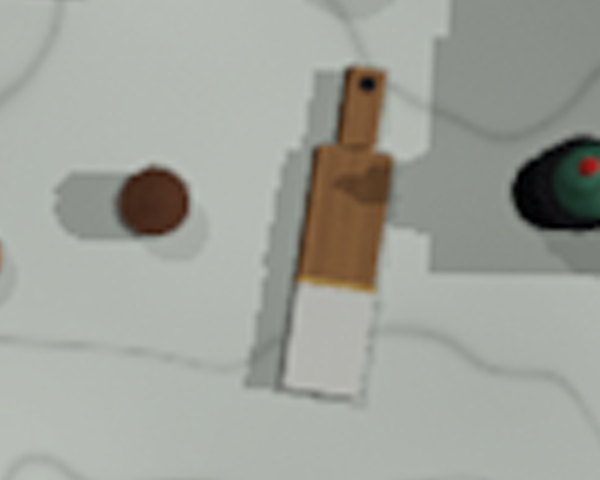

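The right paddle hasn't moved: handle end at (365,69), stone end at (323,394). Grasping it.

Run:
```python
from h import *
bot.move_ptp(*down(.44,-.30,.25,-7.5))
grasp_lift((.466,-.3793),-7.5)
F,T,e=avg(); u=np.array([np.cos(np.radians(-7.5)),np.sin(np.radians(-7.5))]); r=np.array([T[1],-T[0]])/3.92
print(F.round(2),"along",r@u,"across",r@[-u[1],u[0]],"w",bot.get_grip_width(),bot.get_time())
```

```text
width 0.049810615895159505
F [-0.83  0.39 -4.39] [0.56 0.46 0.49] T [ 0.0015  0.0745 -0.0391] [0.0271 0.03   0.0306]
com from grasp: along 0.0169 across 0.0019 w 0.04964625167319518
[-0.08  0.04 -3.98] along 0.010290310354925584 across -0.0006920111275523775 w 0.04957026159613767 29.325
```

Run:
```python
from h import *
xy=RC-.085*UY-.0103*UX
bot.move_ptp(*down(*xy,.13,RY)); F,T,e=avg(80); r=np.array([T[1],-T[0]])/3.92; d=r@UX
print(F.round(2),d,r@UY,"w",bot.get_grip_width())
d=(d+.0103)/2; xy=RC-.085*UY-d*UX
lower(xy,.043,.0395,3.9)
bot.set_gripper(.075); bot.sleep(.3)
bot.move_straight([*xy,.15],rate=.1)
bot.move_ptp(*down(.45,.25,.25,-7.6)); snap("p2"); print(bot.get_time())
```

```text
[ 0.01 -0.04 -3.94] 0.00982290201126405 -0.0013588069252959197 w 0.0498678918216983
contact z 0.0415 Fz 5.72 w 0.04952005486838958
38.325
```

View pics/p2.png

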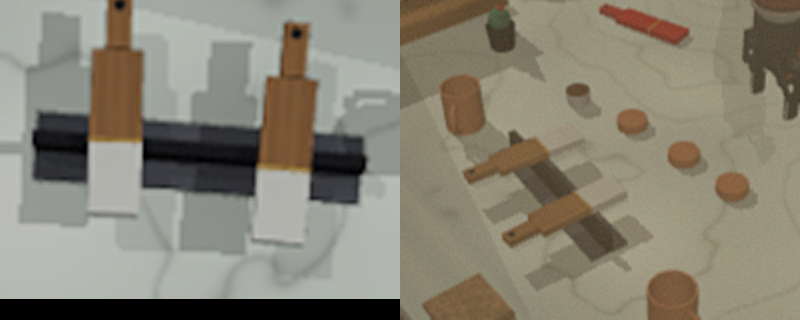

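Both paddles lie level on the rail, blades at (117,130) and (288,150). The left one seems to have moved by about 2 mm, so I'll take a zoomed, rectified view for exact tin targets.

Run:
```python
from h import *
bot.move_ptp(*down(.43,.20,.25,RY))
p=bot.get_image("top"); np.save("p2raw.npy",p["pixels"])
a=ortho(p,.056,.55,.80,-.19,.10,2400)
for n,s in(("L",.085),("R",-.085)):
    q=RC+s*UY; c=[int((.10-q[1])*2400),int((.80-q[0])*2400)]; print(n,q,c); cv2.drawMarker(a,c,(0,255,0),0,12,1)
cv2.imwrite("pics/z.png",a[:,:,::-1]); print(a.shape)
for q in masks(p,"tin_a",.02): print(q["c"].round(4),q["rect"][0],q["rect"][1],q["score"])
```

```text
L [0.67887319 0.04576074] [130, 290]
R [ 0.66612681 -0.12376074] [537, 321]
(600, 696, 3)
[ 0.4487 -0.1216] (448.63079833984375, -121.57698059082031) (52.78744125366211, 53.33310317993164) 0.71
[0.4267 0.1387] (427.04107666015625, 139.32562255859375) (55.58445358276367, 55.11734390258789) 0.64
[0.437  0.0164] (435.4637451171875, 17.057159423828125) (55.40815353393555, 52.19672393798828) 0.56
```

View pics/z.png

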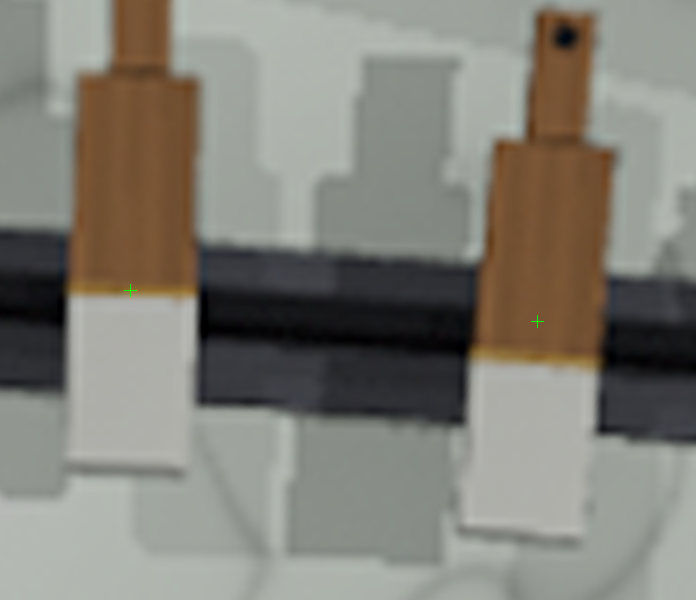

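Run:
```python
from h import *
p=bot.get_image("top")
def prof(z,y0,y1,rows,c=RC):  # mean along rail between paddles; c + s*UX
    M=P(p); out=[]
    for s in rows:
        v=[]
        for t in np.linspace(y0,y1,25):
            q=np.append(c+s*UX+t*UY,z); u=proj(p,q); v.append(cv2.getRectSubPix(p["pixels"].astype(np.float32),(1,1),(float(u[0]),float(u[1])))[0,0])
        out.append(np.mean(v))
    return out
r=np.arange(-.05,.05,.002); print("rail z=.04");print([(int(round(s*1000)),int(v)) for s,v in zip(r,prof(.04,-.04,.04,r))])
for n,t in(("L",.085),("R",-.085)):
    r=np.arange(-.09,-.05,.001); print(n,"stone end",[(int(round(s*1000)),int(v)) for s,v in zip(r,prof(.056,t-.012,t+.012,r))])
```

```text
rail z=.04
[(-50, 146), (-48, 145), (-46, 139), (-44, 123), (-42, 97), (-40, 64), (-38, 50), (-36, 53), (-34, 54), (-32, 55), (-30, 54), (-28, 53), (-26, 51), (-24, 50), (-22, 50), (-20, 50), (-18, 49), (-16, 43), (-14, 33), (-12, 19), (-10, 9), (-8, 8), (-6, 13), (-4, 18), (-2, 21), (0, 22), (2, 21), (4, 21), (6, 27), (8, 37), (10, 48), (12, 56), (14, 57), (16, 57), (18, 56), (20, 55), (22, 55), (24, 62), (26, 87), (28, 116), (30, 136), (32, 145), (34, 144), (36, 144), (38, 144), (40, 144), (42, 144), (44, 144), (46, 144), (48, 144)]
L stone end [(-90, 175), (-89, 175), (-88, 175), (-87, 175), (-86, 175), (-85, 176), (-84, 176), (-83, 176), (-82, 176), (-81, 173), (-80, 168), (-79, 163), (-78, 153), (-77, 141), (-76, 128), (-75, 124), (-74, 131), (-73, 139), (-72, 148), (-71, 157), (-70, 165), (-69, 173), (-68, 175), (-67, 174), (-66, 173), (-65, 173), (-64, 173), (-63, 173), (-62, 172), (-61, 172), (-60, 172), (-59, 172), (-58, 172), (-57, 172), (-56, 172), (-55, 172), (-54, 172), (-53, 172), (-52, 172), (-51, 172)]
R stone end [(-90, 129), (-89, 137), (-88, 145), (-87, 156), (-86, 164), (-85, 171), (-84, 175), (-83, 174), (-82, 174), (-81, 173), (-80, 173), (-79, 173), (-78, 172), (-77, 172), (-76, 172), (-75, 172), (-74, 172), (-73, 172), (-72, 172), (-71, 172), (-70, 172), (-69, 172), (-68, 172), (-67, 172), (-66, 172), (-65, 172), (-64, 172), (-63, 172), (-62, 172), (-61, 172), (-60, 172), (-59, 172), (-58, 172), (-57, 172), (-56, 172), (-55, 172), (-54, 172), (-53, 172), (-52, 172), (-51, 172)]
```

The black top face spans −6 to +8 mm about my rail line, so the rail centre is right to 1 mm. The paddles sit within about 3 mm of their balance points. Now the tins: squeeze each at two yaws to centre it, then place it. Left one first, re-checking that both paddles are still balanced.

```bash
cat >> h.py <<'E'
def tin(c,off):
    y90=RY+90 if bot.solve_ik([*c,.001],[180,0,RY+90]) is not None else RY-90
    bot.set_gripper(.085,40); bot.move_ptp(*down(*c,.10,y90)); bot.move_straight([*c,.001],rate=.12)
    bot.set_gripper(.05,25); print("w1",bot.get_grip_width()); bot.set_gripper(.085,60)
    bot.move_straight([*c,.06],rate=.15); bot.move_ptp(*down(*c,.06,RY)); bot.move_straight([*c,.001],rate=.12)
    bot.set_gripper(.05,60); print("w2",bot.get_grip_width())
    bot.move_straight([*c,.15],rate=.15); bot.sleep(.2); print("w3",bot.get_grip_width(),avg(30)[0].round(2))
    xy=RC+off*UY; bot.move_ptp(*down(*xy,.13,RY)); print("w4",bot.get_grip_width()); f0=avg(40)[0][2]; print("load",f0.round(2))
    return xy,f0
def settle(xy,f0,z=.0585):
    bot.move_straight([*xy,z],rate=.05)
    while z>.0555:
        f=avg(15)[0][2]
        if f>f0+.8: break
        z-=.00025; bot.move_straight([*xy,z],rate=.02)
    print("contact z",round(z,5),"Fz",f.round(2),"w",bot.get_grip_width())
    bot.set_gripper(.08); bot.sleep(.3); bot.move_straight([*xy,.15],rate=.08)
E
python3 - <<'E'
from h import *
xy,f0=tin((.428,.1405),.0845)
if .055<bot.get_grip_width()<.065 and f0<-.5: settle(xy,f0)
else: print("no tin?")
bot.move_ptp(*down(.45,-.25,.3,RY)); snap("t1"); print(bot.get_time())
E
```

```text
w1 0.05832951204451042
w2 0.057698703572866175
w3 0.05752574271579566 [-0.07  0.11 -0.91]
w4 0.057306589171539524
load -0.71
contact z 0.05825 Fz 0.49 w 0.057603336006655244
54.4917
```

View pics/t1.png

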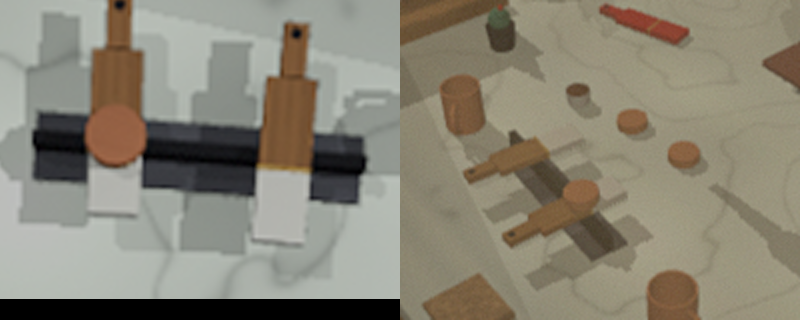

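The left tin sits centred at (116,135) and the paddle is still level. Next, the right tin.

Run:
```python
from h import *
xy,f0=tin((.449,-.1215),-.086)
if .055<bot.get_grip_width()<.065 and f0<-.5: settle(xy,f0)
else: print("no tin?")
bot.move_ptp(*down(.45,.30,.3,RY)); p=snap("t2"); print(bot.get_time())
for t,z in(("tin_a",.076),("tin_a",.02),("salt",.02),("mug_a",.05),("cactus",.06),("bowl",.04)):
    for m in masks(p,t,z): print(t,z,round(m["score"],2),m["c"].round(4), ((m["c"]-RC)@UX).round(4),((m["c"]-RC)@UY).round(4))
```

```text
w1 0.058265178602735175
w2 0.057467644304132134
w3 0.057306876344533624 [ 0.09  0.11 -0.69]
w4 0.05738828041905342
load -0.79
contact z 0.05825 Fz 1.81 w 0.05713137521887981
69.9667
tin_a 0.076 0.81 [0.4337 0.0168] -0.2423 0.0377
tin_a 0.076 0.54 [ 0.6653 -0.1266] -0.0006 -0.0879
tin_a 0.02 0.81 [0.4372 0.0168] -0.2388 0.038
tin_a 0.02 0.54 [ 0.6795 -0.1333] 0.0141 -0.0935
salt 0.02 0.53 [ 0.487  -0.2514] -0.1691 -0.2257
mug_a 0.05 0.83 [0.7097 0.3214] 0.01 0.3622
cactus 0.06 0.58 [ 0.493  -0.5155] -0.1432 -0.4886
```

View pics/t2.png

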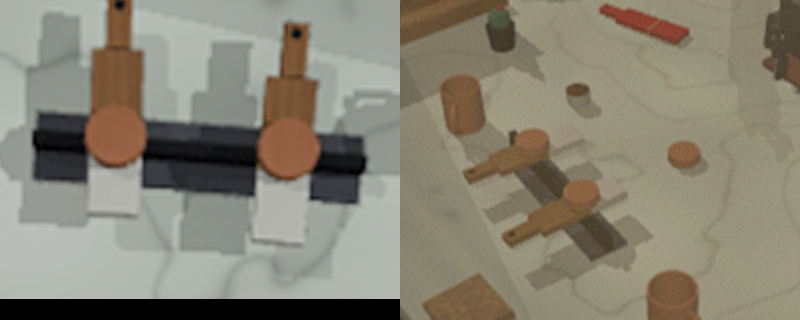

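Both tins are centred, at (116,135) and (288,149), and both paddles are level. One full look for a hidden third paddle and the undisturbed objects, then I'll hand in.

Run:
```python
from h import *
p=bot.get_image("top"); cv2.imwrite("pics/end.png",p["pixels"][:,:,::-1]); print(bot.get_time())
```

```text
70.3167
```

View pics/end.png

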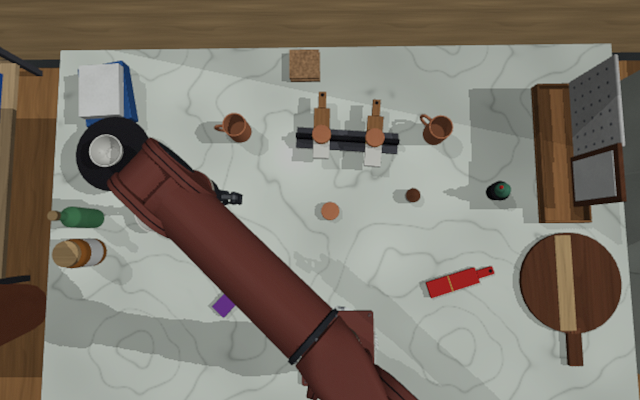

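No third paddle anywhere. The arm hides the bowl at (156,210), so I'll move clear, check it and hand in.

Run:
```python
from h import *
bot.move_ptp(*down(.45,-.05,.35,RY)); bot.sleep(.5)
p=bot.get_image("top")
for t,z in(("bowl",.04),("mug_a",.05),("paddle_a",.056),("salt",.02)):
    for m in masks(p,t,z): print(t,round(m["score"],2),m["c"].round(4))
s=bot.get_image("scene")
cv2.imwrite("pics/fin.png",np.hstack([s["pixels"][130:390,150:500],p["pixels"][70:330,120:460]])[:,:,::-1])
bot.finish_job(); print(bot.get_time())
```

```text
bowl 0.87 [0.4424 0.579 ]
mug_a 0.76 [0.7121 0.3229]
mug_a 0.76 [ 0.6977 -0.329 ]
paddle_a 0.7 [ 0.7388 -0.1315]
paddle_a 0.69 [0.7129 0.042 ]
paddle_a 0.6 [0.195  0.3035]
paddle_a 0.59 [ 0.2124 -0.3711]
salt 0.52 [ 0.4848 -0.2605]
the job is handed in; nothing more can be done
the job is handed in; nothing more can be done
```

View pics/fin.png

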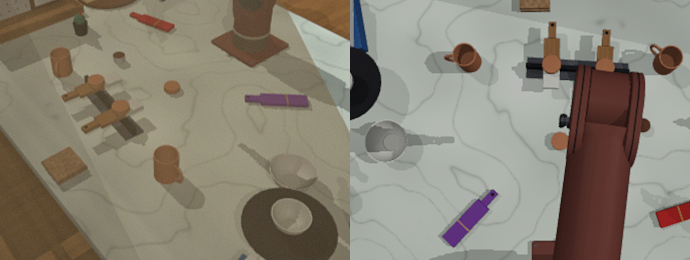

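The display is set up and handed in at about 71 s of the 210 s allowed. Only two wooden paddles were on the counter; I saw no third in either camera view. I found each balance point by wrist torque, about 34 mm and 20 mm from the origin towards the stone. I then laid both paddles crosswise on the rail and checked they were level and empty. Only after that did I stand one tin on each. The third tin stays on the counter, and the purple and red look-alikes were not touched.

**Last checks:**
- **Level:** the last pictures show both paddles level with their tins on the rail.
- **Centring:** each tin is within about 2 mm of the rail line and of the middle of its paddle's width, as measured in the images.
- **Other objects:** the bowl and mugs were seen again where they stood, within about 1 mm. The cactus was last checked one step earlier and had not moved either.

**Checks that disagreed:**
- **Paddle position:** the camera puts the left paddle about 3 mm, and the right one about 1 mm, from where the torque readings put the balance point. Both are inside the rail's 7 mm half-width. The left paddle also seemed to shift about 2 mm between two pictures but stayed level.
- **Salt cellar:** the final reading was about 8 mm off. The arm was partly hiding it in that picture, and the unobstructed view just before had it within 2 mm.

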